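# Park the print squeegees in their colour trays

### The job

Get the bench ready for the next print run: park the purple, blue, green and orange squeegees, each in the tray of its own colour, standing blade up with the handle lengthwise along the tray and flat on its floor, fully inside the lip. Leave the spare white squeegee and the ink tub where they stand.

Things in the scene. Friction and masses are not known exactly. Their poses are not given: they have to be found in the camera images.
- squeegee_purple_center (a point): squeegee with purple blade, standing on the bench blade up. Pale wooden handle block 90 long (x) x 34 wide (y) x 48 tall, its top 7 mm purple; grip it across the 34 mm. On it the purple blade, an upright fin 88 x 9 x 22 tall; 70 tall in all, 0.13 kg. Point: its centre, 35 mm above its underside. x along its length, z up
- squeegee_blue_center (a point): squeegee with blue blade, standing on the bench blade up. Pale wooden handle block 90 long (x) x 34 wide (y) x 48 tall, its top 7 mm blue; grip it across the 34 mm. On it the blue blade, an upright fin 88 x 9 x 22 tall; 70 tall in all, 0.13 kg. Point: its centre, 35 mm above its underside. x along its length, z up
- squeegee_green_center (a point): squeegee with green blade, standing on the bench blade up. Pale wooden handle block 90 long (x) x 34 wide (y) x 48 tall, its top 7 mm green; grip it across the 34 mm. On it the green blade, an upright fin 88 x 9 x 22 tall; 70 tall in all, 0.13 kg. Point: its centre, 35 mm above its underside. x along its length, z up
- squeegee_orange_center (a point): squeegee with orange blade, standing on the bench blade up. Pale wooden handle block 90 long (x) x 34 wide (y) x 48 tall, its top 7 mm orange; grip it across the 34 mm. On it the orange blade, an upright fin 88 x 9 x 22 tall; 70 tall in all, 0.13 kg. Point: its centre, 35 mm above its underside. x along its length, z up
- squeegee_white_center (a point): spare squeegee with white blade, no tray: leave it alone, standing on the bench blade up. Pale wooden handle block 90 long (x) x 34 wide (y) x 48 tall, its top 7 mm white; grip it across the 34 mm. On it the white blade, an upright fin 88 x 9 x 22 tall; 70 tall in all, 0.13 kg. Point: its centre, 35 mm above its underside. x along its length, z up
- tray_purple: purple shallow rectangular parking tray, fixed to the bench; outside 122 (x) x 66 (y) x 11 mm high, walls and floor 3 mm thick, so inside 116 x 60 mm with a lip rising 8 mm above its floor. Origin: centre of its underside, on the bench (its inner floor is 3 mm higher). x along its length, z up
- tray_blue: blue shallow rectangular parking tray, fixed to the bench; outside 122 (x) x 66 (y) x 11 mm high, walls and floor 3 mm thick, so inside 116 x 60 mm with a lip rising 8 mm above its floor. Origin: centre of its underside, on the bench (its inner floor is 3 mm higher). x along its length, z up
- tray_green: green shallow rectangular parking tray, fixed to the bench; outside 122 (x) x 66 (y) x 11 mm high, walls and floor 3 mm thick, so inside 116 x 60 mm with a lip rising 8 mm above its floor. Origin: centre of its underside, on the bench (its inner floor is 3 mm higher). x along its length, z up
- tray_orange: orange shallow rectangular parking tray, fixed to the bench; outside 122 (x) x 66 (y) x 11 mm high, walls and floor 3 mm thick, so inside 116 x 60 mm with a lip rising 8 mm above its floor. Origin: centre of its underside, on the bench (its inner floor is 3 mm higher). x along its length, z up
- ink_tub_center (a point): closed white ink tub with a yellow lid, 74 mm across, 68 mm tall, a bystander. Point: its centre, 34 mm above its underside
There are look-alikes about, which are no part of the job. Of the things that look like the tray_orange, the larger one is meant.

How it is judged:
At the end, for the whole second after the job is handed in: Each of the four coloured squeegees stands at rest in the tray of its own colour: centre within 15 mm of the tray's centre along each tray axis, flat on the floor (centre 33 to 42 mm above the tray's underside), blade up within 0.1 rad, lengthwise along the tray within 0.35 rad (either way round) (x of squeegee_purple_center in the frame of tray_purple between -0.015 and 0.015 m and y of squeegee_purple_center in the frame of tray_purple between -0.015 and 0.015 m and z of squeegee_purple_center in the frame of tray_purple between 0.033 and 0.042 m and angle between each of squeegee_purple_center, squeegee_blue_center, squeegee_green_center, squeegee_orange_center's own z axis and vertical below 0.1 rad and angle between the x axis of squeegee_purple_center and the x axis of tray_purple, either way round below 0.35 rad and linear speed of each of squeegee_purple, squeegee_blue, squeegee_green, squeegee_orange below 0.02 m/s and x of squeegee_blue_center in the frame of tray_blue between -0.015 and 0.015 m and y of squeegee_blue_center in the frame of tray_blue between -0.015 and 0.015 m and z of squeegee_blue_center in the frame of tray_blue between 0.033 and 0.042 m and angle between the x axis of squeegee_blue_center and the x axis of tray_blue, either way round below 0.35 rad and x of squeegee_green_center in the frame of tray_green between -0.015 and 0.015 m and y of squeegee_green_center in the frame of tray_green between -0.015 and 0.015 m and z of squeegee_green_center in the frame of tray_green between 0.033 and 0.042 m and angle between the x axis of squeegee_green_center and the x axis of tray_green, either way round below 0.35 rad and x of squeegee_orange_center in the frame of tray_orange between -0.015 and 0.015 m and y of squeegee_orange_center in the frame of tray_orange between -0.015 and 0.015 m and z of squeegee_orange_center in the frame of tray_orange between 0.033 and 0.042 m and angle between the x axis of squeegee_orange_center and the x axis of tray_orange, either way round below 0.35 rad); the robot touches nothing.
It fails at once if the white squeegee is pushed more than 20 mm or tipped over (distance of squeegee_white_center from where it was at the start of the episode above 0.02 m or angle between squeegee_white_center's own z axis and vertical above 0.35 rad).
It fails at once if the ink tub is pushed more than 20 mm or tipped over (distance of ink_tub_center from where it was at the start of the episode above 0.02 m or angle between ink_tub_center's own z axis and vertical above 0.35 rad).
It also fails if it takes over 115 s, if anything falls off the work surface, if the arm or the gripper's body presses on something with over 40 N, if the wrist force passes 120 N, or if a joint passes its speed limit or range.

### The arm

A 7-joint arm with a two-finger parallel gripper is mounted at the origin on the work surface. World frame = base frame: x ahead of the robot, y to its left, z up, the work surface at z = 0. Lengths are in m, angles in rad, forces in N, time in s.
With the tool pointing down it reaches from about 0.425 to 0.95 m from the base axis. Payload 4.7 kg.
Tool frame: the origin (TCP) lies on the centre line of the jaws, within the pads' length; the fingertips stand 11 mm ahead of it and the grasp point (between the pads) lies 8 mm behind it; y points along the fingers, x is the direction in which the jaws open and shut, and the axes are right-handed (so a half turn about y gives the same grasp; the last joint's range is limited). The gripper opens to 87 mm and grips with 3 to 60 N. Pads are 19 mm wide; open, the fingers measure 117 mm over their backs; the gripper's body (75 mm by 190 mm) begins 51 mm behind the grasp point.
Start: joints at [1.276, 0.469, -0.049, 1.532, 0.024, 1.141, -0.082], TCP at [0.177, -0.651, 0.234] pointing down, gripper open.
Joint ranges: [-2.59, 2.59], [-0.33, 1.99], [-1.39, 1.29], [0.1, 2.45], [-1.04, 4.18], [0.21, 1.99], [-2.66, 2.66]. Speed limits (rad/s): [2.57, 2.57, 3.14, 3.14, 3.14, 3.14, 3.14].

### API

Orientations are given as a unit quaternion [w, x, y, z].
In Python, from bench import r gives the robot as it stands.
- The arm moves only by the tool carry_out, never from a script. Its argument "plan" is a list of rows, each an object of numbers: "dx", "dy", "dz": the shift along the tool's x, y, z in m; "rx", "ry", "rz": the turn, a rotation vector about the tool's x, y, z in degrees. In form: [{"dx": .., "dy": .., "dz": .., "rx": .., "ry": .., "rz": ..}, ...]. A call has 1 to 8 rows; each row shifts and turns the pose as measured when the row begins, along the tool's axes as they then stand; what a row does not reach is not made up. A row lasts 1/12 s, in which the tool goes at most 41.7 mm and 7.16 degrees, less where a joint would pass 70% of its speed; a pose out of reach is approached as far as the arm can. A call is refused whole if a number of a shift passes 0.0417 or a number of a turn 7.16, either way. A call with a gripper value outside its range is refused whole. "claw" is the closure, from -1 (fully open) to 1 (shut), set as the call begins (left out, the last holds). The fingers move at their own pace and stop on an object; "newtons" is the grip in N (left out, the last holds). Time passes only in rows, so rows that do not move let the fingers close. It gives the time, the measured TCP pose, the force and the opening at its end, in the units of the state.
- r.state(): the state, without advancing time (a new reading comes with each control period).
- r.get_image(name): name is "scene" or "top" or "wrist"; returns a dict with "frame" (384x512x3 uint8, red, green, blue), "range_z" (384x512 float32, m along the optical axis (not along the pixel's ray), 0 where there is no reading), "fx", "fy", "cx", "cy" (pixels), "k1" (the pictures are not rectified: a ray, as slopes to the right and down, at radius r is drawn at 1 + k1 r^2 times it, then the intrinsics apply), "R" (3x3) and "t" (3): a world point X has camera coordinates R X + t. Camera axes: x right, y down, z forward; pixel columns grow to the right and rows downward; lengths in m; the calibration is good to about 2 mm. A picture is of the moment at which its call begins.
- r.hand_in(): hands the job in, once; it reports no verdict.
The state is a dict: "clock": time; "qpos": joint angles; "joint_velocities": joint speeds; "tau": joint torques, N m; "eef_pos": TCP position; "eef_rot": TCP orientation; "contact_force": force on the tool from outside, world axes, zero at the start; "ft_torque": the same for the moment, N m; "gripper_width": finger opening in m.
Only numpy, scipy, OpenCV 4.12 (cv2) and the standard library are available. Lean on these libraries where they do the work, as an engineer would, in place of code of your own. Each camera call takes 0.05 s, during which the arm holds its last target. There are 200 camera calls.

## Working session

There is one attempt and no reset: what is moved stays moved. The work goes in short steps, Python scripts to look and compute and a tool call to move; the robot and the scene stay as the last step left them, time stands still between calls to the robot, and variables do not carry over. Pictures are saved under pics/ and viewed, about 12 in all and at most 16, crops included, and the job is handed in when it is done.

Besides the shell and the picture viewer there is one more tool, called after "Emit:" as name([rows], argument=value, ...), one row to a line, values as JSON. carry_out: Moves the arm, as the interface text tells. Its arguments: {"type":"object","properties":{"plan":{"type":"array"},"claw":{"type":"number"},"newtons":{"type":"number"}},"required":["plan"]}

```bash
ls; mkdir -p pics; cat > h.py <<'E'
import numpy as np, cv2
from bench import r
def save(n,f): cv2.imwrite('pics/'+n,cv2.cvtColor(f,cv2.COLOR_RGB2BGR))
E
python3 - <<'E'
from h import *
for n in('scene','top'):
    d=r.get_image(n); save(n+'0.png',d['frame']); np.savez(n+'0.npz',**d)
    print(n,d['fx'],d['fy'],d['cx'],d['cy'],d['k1'],d['R'].round(3).tolist(),d['t'].round(3), -d['R'].T@d['t'])
print(r.state())
E
```

```text
pics
scene 462.3432161723884 462.3432161723884 257.7202714449527 183.93844420348077 0.02725515179860669 [[0.342, 0.94, -0.006], [0.604, -0.225, -0.764], [-0.719, 0.258, -0.645]] [-0.174 -0.267  1.538] [ 1.32694626 -0.29250282  0.78697721]
top 440.01444896668994 440.01444896668994 261.3548937154651 195.5110124858859 -0.013315808156089749 [[0.019, -1.0, 0.004], [-0.989, -0.019, -0.145], [0.146, -0.001, -0.989]] [-0.012  0.48   0.99 ] [ 0.33082938 -0.00152716  1.04967255]
{'clock': 0.1, 'qpos': array([ 1.27608194,  0.46942225, -0.04858633,  1.53355777,  0.02412238,
        1.14098854, -0.08229232]), 'joint_velocities': array([ 0.0011553 , -0.00062459, -0.00100304, -0.00198227, -0.00215575,
       -0.00033657, -0.00161645]), 'tau': array([ 6.50109796e-04, -5.09170640e+01, -8.11474817e-02, -2.36827880e+01,
       -6.13858458e-02,  3.45091091e-02,  7.70508291e-05]), 'eef_pos': array([ 0.17718867, -0.65080119,  0.23256996]), 'eef_rot': array([ 0.56221631, -0.56149663,  0.42984188, -0.42880102]), 'contact_force': array([-0.07447331,  0.39782164, -0.82529771]), 'ft_torque': array([ 0.01337087, -0.01336606,  0.00490943]), 'gripper_width': 0.08684385492597167}
```

View pics/top0.png

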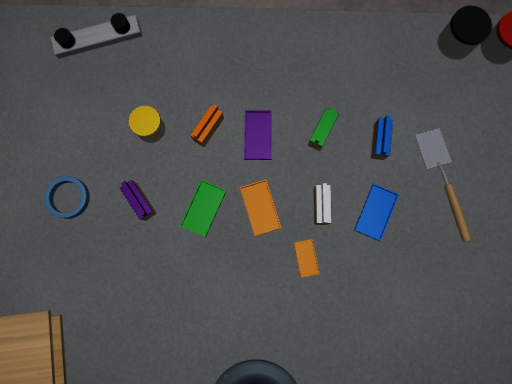

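View pics/scene0.png

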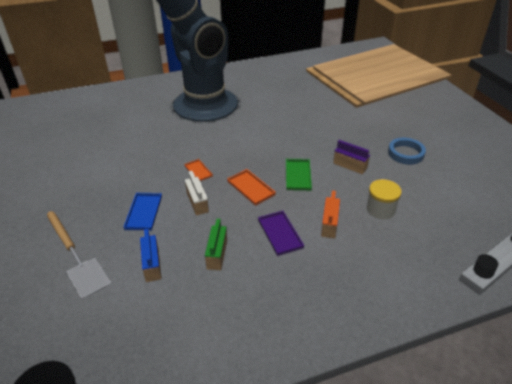

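Top view candidates. Squeegees: purple (137,200), orange (207,124), green (323,128), blue (384,137), white (323,203), the last to be left alone. Trays: purple (258,135), green (203,209), large orange (261,208), blue (376,212). Look-alikes: small orange tray (307,258), blue ring (67,197), spatula (445,170). The yellow-lid tub is at (145,121). The scene view agrees.

```bash
cat >> h.py <<'E'
def rays(d,u,v):
    x=(np.asarray(u,float)-d['cx'])/d['fx']; y=(np.asarray(v,float)-d['cy'])/d['fy']
    xu,yu=x.copy(),y.copy()
    for _ in range(5):
        s=1+d['k1']*(xu**2+yu**2); xu,yu=x/s,y/s
    return np.stack([xu,yu,np.ones_like(xu)],-1)
def world(d,u,v,z=None):
    "rays to plane z, or by depth if z None"
    c=-d['R'].T@d['t']; D=rays(d,u,v)@d['R']
    if z is None: k=d['range_z'][np.asarray(v),np.asarray(u)][...,None]
    else: k=((z-c[2])/D[...,2])[...,None]
    return c+D*k
HUE={'orange':(3,17),'green':(45,75),'blue':(104,118),'purple':(128,150)}
def comps(d,col,amin=60):
    h=cv2.cvtColor(d['frame'],cv2.COLOR_RGB2HSV)
    if col=='white': m=((h[...,1]<50)&(h[...,2]>150))
    else: m=(h[...,0]>=HUE[col][0])&(h[...,0]<=HUE[col][1])&(h[...,1]>150)&(h[...,2]>50)
    n,l,s,c=cv2.connectedComponentsWithStats(m.astype(np.uint8),connectivity=8)
    return [(c[i].round(0),np.nonzero(l==i)[::-1],s[i,4]) for i in range(1,n) if s[i,4]>=amin]
def rect(P):
    (x,y),(w,l),a=cv2.minAreaRect((P[:,:2]*1000).astype(np.float32))
    if w<l: w,l,a=l,w,a+90
    return np.round([x,y,w,l,(a+90)%180-90],1)
E
python3 - <<'E'
from h import *
for n in('top','scene'):
    d=dict(np.load(n+'0.npz'))
    for col in list(HUE)+['white']:
        for c,(u,v),a in comps(d,col):
            P=world(d,u,v); z=P[:,2]; q=np.percentile(z,[5,50,98])
            if q[2]>.2 or a>4000: continue
            if q[2]>.03:   # squeegee: depth-chosen blade top, shoulder
                zt=np.median(z[z>.06]) if (z>.06).sum()>5 else np.nan
                b=z>.06
                print(n,col,c,a,'z',(q*1e3).round(1),'all',rect(world(d,u,v,.048)),'blade',zt.round(4),rect(world(d,u[b],v[b],.07)) if b.sum()>5 else '', 'depth-all',rect(P[(z>.042)]))
            else: print(n,col,c,a,'z',(q*1e3).round(1),'rim',rect(world(d,u,v,.011)),'mean',(world(d,u,v,.006).mean(0)*1e3).round(1))
d=dict(np.load('top0.npz'));h=cv2.cvtColor(d['frame'],cv2.COLOR_RGB2HSV)
m=(h[...,0]>20)&(h[...,0]<32)&(h[...,1]>200)&(h[...,2]>150);v,u=np.nonzero(m);print('tub',rect(world(d,u,v,.068)),np.median(world(d,u,v)[:,2]))
save('crop0.png',cv2.resize(d['frame'][85:285,110:410],None,fx=2.6,fy=2.6,interpolation=cv2.INTER_CUBIC))
E
```

```text
top orange [206. 123.] 565 z [45.1 50.2 73.6] all [649.3 129.1  95.7  35.5 -31.7] blade 0.0701 [647.1 129.6  89.2  12.8 -31.8] depth-all [503.1  90.9 381.3  86.3  15.5]
top orange [260. 207.] 1418 z [ 0.5  4.  13.5] rim [456.   -0.  122.1  66.   18.1] mean [ 4.561e+02 -1.000e-01  6.000e+00]
top orange [306. 258.] 686 z [-0.3  3.1 10.2] rim [ 338.2 -110.3   81.7   45.3   12.2] mean [ 338.  -110.9    6. ]
top green [324. 126.] 508 z [46.2 49.3 73.3] all [ 648.6 -148.4   97.4   31.8  -25.5] blade 0.0703 [ 643.8 -146.3   90.3   18.1  -17.5] depth-all [509.3 -81.5 391.   31.8 -25.6]
top green [203. 208.] 1411 z [ 0.8  4.3 13.8] rim [451.9 135.9 121.1  66.1 -22.3] mean [452.  136.7   6. ]
top blue [384. 136.] 523 z [45.2 50.2 73. ] all [ 628.9 -288.1   98.    34.4   -5.7] blade 0.07 [ 624.2 -287.6   91.    11.7   -6.4] depth-all [ 483.4 -173.5  453.7   73.7  -39.2]
top blue [376. 212.] 1473 z [ 0.5  4.  13.3] rim [ 450.2 -277.5  123.7   68.   -22.6] mean [ 450.3 -278.6    6. ]
top purple [257. 135.] 1261 z [ 0.4  4.1 13.8] rim [635.2  10.5 120.8  63.    0.9] mean [634.9   9.7   6. ]
top purple [135. 199.] 519 z [46.5 50.1 73.9] all [467.  288.   95.   33.1  35.4] blade 0.0709 [464.6 285.2  87.8  12.   35.5] depth-all [395.5 170.2 361.4  63.3  59.4]
top white [327. 202.] 284 z [46.6 67.4 73.7] all [ 4.652e+02 -1.528e+02  9.030e+01  1.620e+01 -1.000e-01] blade 0.0704 [ 463.3 -145.7   86.2    8.4    2. ] depth-all [ 401.2 -101.7  235.1   68.7  -38.6]Traceback (most recent call last):
  File "<stdin>", line 11, in <module>
AttributeError: 'float' object has no attribute 'round'
```

```bash
cat >> h.py <<'E'
from scipy.spatial.transform import Rotation as Rn
def tool(s=None):
    s=s or r.state(); return np.array(s['eef_pos']),Rn.from_quat(np.array(s['eef_rot'])[[1,2,3,0]])
def go(x,y,z,long):
    "shift in tool axes & turn to put TCP at xyz, down, jaws opening across handle whose length lies at `long` deg"
    p,R=tool(); best=None
    for k in(90,-90):
        a=np.radians(long+k); X=[np.cos(a),np.sin(a),0]; Y=[0,0,-1]
        T=Rn.from_matrix(np.column_stack([X,Y,np.cross(X,Y)]))
        w=(R.inv()*T).as_rotvec(degrees=True)
        if best is None or abs(w[1])<abs(best[1]): best=w
    d=R.inv().apply(np.array([x,y,z])-p)
    n=max(np.abs(d).max()/.0417,np.linalg.norm(d)/.0417,np.linalg.norm(best)/7.16)
    print('pos',(p*1e3).round(1),'tool shift mm',(d*1e3).round(1),'turn',best.round(2),'rows>=',round(n,2),'q7',r.state()['qpos'][6].round(2),'t',r.state()['clock'].round(2) if hasattr(r.state()['clock'],'round') else r.state()['clock'])
E
python3 - <<'E'
from h import *
for n in('top','scene'):
    d=dict(np.load(n+'0.npz'))
    for col in list(HUE)+['white']:
        for c,(u,v),a in comps(d,col):
            g=d['range_z'][v,u]>0; u,v=u[g],v[g]
            P=world(d,u,v); z=P[:,2]; b=z>.061
            if np.percentile(z,98)>.2 or a>4000 or len(u)<40: continue
            if b.sum()>5: print(n,col,c,a,'bladez',np.median(z[b]).round(4),rect(world(d,u[b],v[b],.07)),'shoulder z',np.median(z[(z>.04)&(z<.056)]).round(4))
            elif n=='scene': print(n,col,c,a,'z',np.median(z).round(4),'rim',rect(world(d,u,v,.011)))
d=dict(np.load('top0.npz'));h=cv2.cvtColor(d['frame'],cv2.COLOR_RGB2HSV)
m=(h[...,0]>20)&(h[...,0]<32)&(h[...,1]>200)&(h[...,2]>150);m[:,:110]=0;m[180:]=0;v,u=np.nonzero(m);print('tub',rect(world(d,u,v,.068)),np.median(world(d,u,v)[:,2]))
save('crop0.png',cv2.resize(d['frame'][85:285,110:410],None,fx=2.6,fy=2.6,interpolation=cv2.INTER_CUBIC))
print(tool()[1].as_matrix().round(3))
go(.466,.287,.2,35.4); go(.626,-.2876,.2,-6.4); go(.647,-.147,.2,-25); go(.648,.13,.2,-31.8)
E
```

```text
top orange [206. 123.] 565 bladez 0.0701 [647.3 130.   89.2  12.1 -31.9] shoulder z 0.0484
top green [324. 126.] 508 bladez 0.0703 [ 644.7 -147.1   88.     7.2  -25.6] shoulder z 0.0485
top blue [384. 136.] 523 bladez 0.07 [ 624.2 -287.6   91.    11.7   -6.4] shoulder z 0.0487
top purple [135. 199.] 519 bladez 0.0709 [463.9 286.2  87.8   9.5  35.5] shoulder z 0.0489
top white [327. 202.] 284 bladez 0.0704 [ 463.3 -145.7   86.2    8.4    2. ] shoulder z 0.0484
scene orange [109.  45.] 62 z -0.6929 rim [-550.5 -246.2   87.4   51.4    3.7]
scene orange [116.  75.] 101 z -0.3868 rim [-286.  -253.5   62.9   45.2   -1.5]
scene orange [20. 91.] 132 z -0.388 rim [-284.2 -574.1   59.6   55.1    6.5]
scene orange [199. 169.] 282 z 0.0025 rim [ 349.  -112.8   83.4   44.5   13.1]
scene orange [251. 186.] 820 z 0.0041 rim [462.5  -2.1 123.8  68.9  18.7]
scene orange [331. 210.] 406 bladez 0.0703 [653.  127.3  93.7   8.8 -31.9] shoulder z 0.0484
scene green [298. 174.] 609 z 0.0036 rim [459.7 132.8 114.6  59.3 -22.6]
scene green [216. 240.] 403 bladez 0.0698 [ 651.8 -149.3   87.7   11.1  -25.3] sh
[... 514 characters left out ...]
 z 0.0477
scene white [192. 190.] 130 z 0.0483 rim [ 423.5 -149.7   94.2   13.8    1.3]
tub [645.6 272.1  70.   69.5   3.1] 0.06889910959002038
[[ 0.263 -0.001  0.965]
 [-0.965  0.002  0.263]
 [-0.002 -1.    -0.   ]]
pos [ 177.2 -650.8  232.6] tool shift mm [-828.9   34.   525.1] turn [-1.000e-02 -2.017e+01 -1.000e-01] rows>= 23.54 q7 -0.08 t 0.1
pos [ 177.2 -650.8  232.6] tool shift mm [-232.5   32.9  528.5] turn [ 2.000e-02  2.163e+01 -1.000e-01] rows>= 13.87 q7 -0.08 t 0.1
pos [ 177.2 -650.8  232.6] tool shift mm [-362.6   33.2  585.7] turn [ 4.000e-02  4.023e+01 -1.000e-01] rows>= 16.54 q7 -0.08 t 0.1
pos [ 177.2 -650.8  232.6] tool shift mm [-629.6   33.6  659.4] turn [ 0.05 47.03 -0.09] rows>= 21.88 q7 -0.08 t 0.1
  return _methods._mean(a, axis=axis, dtype=dtype,
  ret = ret.dtype.type(ret / rcount)
```

View pics/crop0.png

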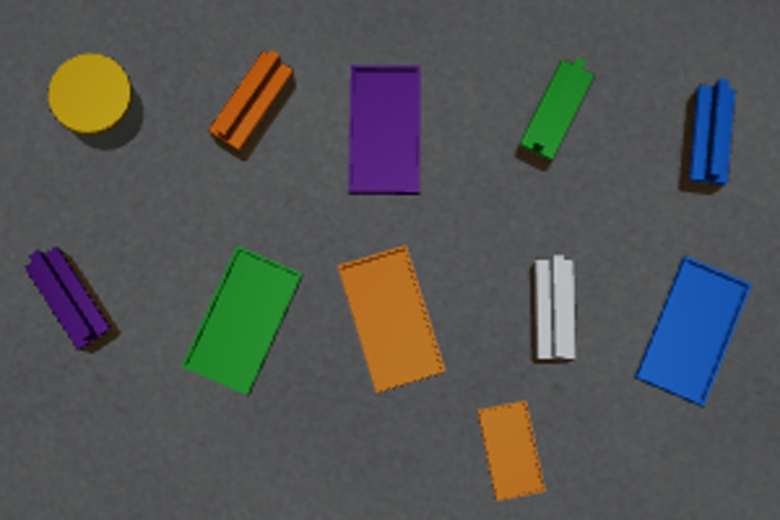

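The crop confirms the choice: large orange tray at crop (390,318), small one at (512,450). Heights agree in both views (blade top about 70 mm, shoulder about 48 mm). The two views differ by about 6 mm in x, so I'll use their mean and check with the wrist camera. I'll start with blue.

Emit:
carry_out([
  {"dx":-0.0166,"dz":0.0377,"dy":0.002},
  {"dx":-0.0166,"dz":0.0377,"dy":0.002},
  {"dx":-0.0166,"dz":0.0377,"dy":0.002},
  {"dx":-0.0166,"dz":0.0377,"dy":0.002},
  {"dx":-0.0166,"dz":0.0377,"dy":0.002},
  {"dx":-0.0166,"dz":0.0377,"dy":0.002},
  {"dx":-0.0166,"dz":0.0377,"dy":0.002},
  {"dx":-0.0166,"dz":0.0377,"dy":0.002},
], claw=-1, newtons=25)

```text
validation failed for argument at $.pl...
```

Emit:
carry_out([
  {"dx":-0.0166,"dz":0.0377,"dy":0.002},
  {"dx":-0.0166,"dz":0.0377,"dy":0.002},
  {"dx":-0.0166,"dz":0.0377,"dy":0.002},
  {"ry":7},
  {"ry":7},
  {"ry":7},
  {},
  {},
])

```text
validation failed for argument at $.pl...
```

```bash
cat >> h.py <<'E'
T={'orange':(.650,.1285,-31.8),'green':(.648,-.148,-25.4),'blue':(.628,-.2882,-6.2),'purple':(.4675,.284,35.5)}
TR={'orange':(.459,-.001,18.4),'green':(.4555,.135,-22.5),'blue':(.4535,-.279,-22.6),'purple':(.638,.0087,.8)}
def sq(c,z=.15): go(*T[c][:2],z,T[c][2])
def tr(c,z=.15): go(*TR[c][:2],z,TR[c][2])
def wrist(name=None):
    d=r.get_image('wrist')
    if name: save(name,d['frame'])
    for col in HUE:
        for c,(u,v),a in comps(d,col,150):
            k=d['range_z'][v,u]>0; u,v=u[k],v[k]
            if len(u)<100: continue
            z=world(d,u,v)[:,2]; b=z>.061
            edge=u.min()<3 or v.min()<3 or u.max()>508 or v.max()>380
            if b.sum()>20: print('W',col,c,'EDGE' if edge else '','blade z',np.median(z[b]).round(4),rect(world(d,u[b],v[b],.07)))
            elif np.median(z)<.03: print('W',col,c,'EDGE' if edge else '','tray z',np.median(z).round(4),'rim',rect(world(d,u,v,.011)))
            else: print('W',col,c,'z',np.median(z).round(4))
    return d
E
python3 -c "
from h import *
sq('blue'); wrist('w1.png')"
```

```text
pos [ 177.2 -650.8  232.6] tool shift mm [-231.3   82.9  530.2] turn [ 2.000e-02  2.143e+01 -1.000e-01] rows>= 14.01 q7 -0.08 t 0.1
```

View pics/w1.png

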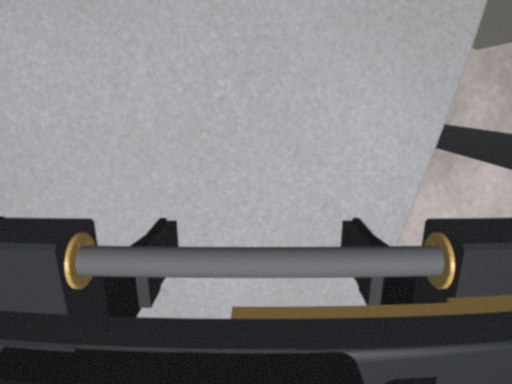

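The wrist view shows only the gripper and bare bench, since the move was refused. All six keys are probably needed in each row.

Emit:
carry_out([
  {"dx":-0.0166,"dy":0.002,"dz":0.0377,"rx":0,"ry":0,"rz":0},
  {"dx":-0.0166,"dy":0.002,"dz":0.0377,"rx":0,"ry":0,"rz":0},
  {"dx":-0.0166,"dy":0.002,"dz":0.0377,"rx":0,"ry":0,"rz":0},
  {"dx":-0.0166,"dy":0.002,"dz":0.0377,"rx":0,"ry":0,"rz":0},
  {"dx":-0.0166,"dy":0.002,"dz":0.0377,"rx":0,"ry":0,"rz":0},
  {"dx":-0.0166,"dy":0.002,"dz":0.0377,"rx":0,"ry":0,"rz":0},
  {"dx":-0.0166,"dy":0.002,"dz":0.0377,"rx":0,"ry":0,"rz":0},
  {"dx":-0.0166,"dy":0.002,"dz":0.0377,"rx":0,"ry":0,"rz":0},
], claw=-1, newtons=25)

```text
clock: 0.82
eef_pos: [0.427, -0.4493, 0.2115]
eef_rot: [-0.553, 0.559, -0.439, 0.434]
contact_force: [0.3, -0.7, -0.8]
gripper_width: 0.0867
```

Emit:
carry_out([
  {"dx":-0.0166,"dy":0.002,"dz":0.0377,"rx":0,"ry":0,"rz":0},
  {"dx":-0.0166,"dy":0.002,"dz":0.0377,"rx":0,"ry":0,"rz":0},
  {"dx":-0.0166,"dy":0.002,"dz":0.0377,"rx":0,"ry":0,"rz":0},
  {"dx":0,"dy":0,"dz":0,"rx":0,"ry":7,"rz":0},
  {"dx":0,"dy":0,"dz":0,"rx":0,"ry":7,"rz":0},
  {"dx":0,"dy":0,"dz":0,"rx":0,"ry":7,"rz":0},
  {"dx":0,"dy":0,"dz":0,"rx":0,"ry":0,"rz":0},
])

```text
clock: 1.4
eef_pos: [0.5362, -0.3572, 0.2011]
eef_rot: [0.468, -0.469, 0.534, -0.525]
contact_force: [0.2, -0.0, -0.1]
gripper_width: 0.0871
```

```bash
python3 -c "
from h import *
sq('blue'); wrist('w2.png')"
```

```text
pos [ 536.2 -357.2  201.1] tool shift mm [-79.2  50.8  83.3] turn [ 0.55 -0.73 -0.41] rows>= 3.01 q7 -1.21 t 1.4
W green [24. 89.] EDGE blade z 0.0704 [ 645.8 -150.5   87.4   16.4  -25.8]
W blue [173.  86.]  blade z 0.0706 [ 626.4 -289.4   87.    12.2   -6. ]
W blue [207. 222.]  blade z 0.2729 [ 483.9 -291.9   53.5   19.9   57.9]
W blue [196. 286.]  tray z 0.0042 rim [ 402.9 -259.7   69.6   28.9   82.4]
```

Wrist view agrees with the mean to within 2 mm.

Emit:
carry_out([
  {"dx":-0.022,"dy":0.016,"dz":0.023,"rx":0,"ry":0,"rz":0},
  {"dx":-0.022,"dy":0.016,"dz":0.023,"rx":0,"ry":0,"rz":0},
  {"dx":-0.022,"dy":0.016,"dz":0.023,"rx":0,"ry":0,"rz":0},
  {"dx":-0.018,"dy":0.01,"dz":0.019,"rx":0,"ry":0,"rz":0},
  {"dx":0,"dy":0,"dz":0,"rx":0,"ry":0,"rz":0},
])

```text
clock: 1.87
eef_pos: [0.6333, -0.2871, 0.1414]
eef_rot: [0.471, -0.472, 0.53, -0.524]
contact_force: [1.0, 1.9, -0.5]
gripper_width: 0.087
```

```bash
python3 -c "
from h import *
go(.627,-.289,.028,-6.1); wrist()"
```

```text
pos [ 633.3 -287.1  141.4] tool shift mm [  3.1 113.5  -5.1] turn [ 0.46 -0.25 -0.22] rows>= 2.72 q7 -1.37 t 1.8667
W green [ 89. 182.]  blade z 0.0705 [ 656.8 -155.8   67.1   25.8  -11.5]
W blue [263. 196.]  blade z 0.0708 [ 635.5 -289.4   71.8   27.3   -6.3]
W blue [274. 301.]  tray z 0.0075 rim [ 514.5 -294.8   54.5   14.9   83.6]
```

Emit:
carry_out([
  {"dx":0.003,"dy":0.03,"dz":-0.005,"rx":0.4,"ry":0,"rz":0},
  {"dx":0,"dy":0.03,"dz":0,"rx":0,"ry":0,"rz":0},
  {"dx":0,"dy":0.03,"dz":0,"rx":0,"ry":0,"rz":0},
  {"dx":0,"dy":0.02,"dz":0,"rx":0,"ry":0,"rz":0},
  {"dx":0,"dy":0,"dz":0,"rx":0,"ry":0,"rz":0},
])

```text
clock: 2.33
eef_pos: [0.6239, -0.3009, 0.033]
eef_rot: [-0.472, 0.472, -0.524, 0.529]
contact_force: [-0.4, 0.6, -0.1]
gripper_width: 0.0873
```

```bash
python3 -c "
from h import *
go(.627,-.289,.028,-6.1)"
```

```text
pos [ 623.9 -300.9   33. ] tool shift mm [-12.2   4.9   1.8] turn [-0.23 -0.14  0.29] rows>= 0.32 q7 -1.36 t 2.3333
```

Emit:
carry_out([
  {"dx":-0.012,"dy":0.005,"dz":0.002,"rx":0,"ry":0,"rz":0},
  {"dx":0,"dy":0,"dz":0,"rx":0,"ry":0,"rz":0},
])

```text
clock: 2.5
eef_pos: [0.6255, -0.2917, 0.0285]
eef_rot: [-0.47, 0.472, -0.525, 0.529]
contact_force: [0.5, 1.2, 0.0]
gripper_width: 0.0868
```

```bash
python3 -c "
from h import *
go(.627,-.289,.028,-6.1)"
```

```text
pos [ 625.5 -291.7   28.5] tool shift mm [-2.8  0.4  1.2] turn [-0.17 -0.29  0.35] rows>= 0.07 q7 -1.38 t 2.5
```

Close, then lift.

Emit:
carry_out([
  {"dx":-0.0025,"dy":0,"dz":0,"rx":0,"ry":0,"rz":0},
  {"dx":0,"dy":0,"dz":0,"rx":0,"ry":0,"rz":0},
  {"dx":0,"dy":0,"dz":0,"rx":0,"ry":0,"rz":0},
  {"dx":0,"dy":0,"dz":0,"rx":0,"ry":0,"rz":0},
  {"dx":0,"dy":0,"dz":0,"rx":0,"ry":0,"rz":0},
  {"dx":0,"dy":0,"dz":0,"rx":0,"ry":0,"rz":0},
  {"dx":0,"dy":0,"dz":0,"rx":0,"ry":0,"rz":0},
  {"dx":0,"dy":0,"dz":0,"rx":0,"ry":0,"rz":0},
], claw=1, newtons=25)

```text
clock: 3.17
eef_pos: [0.6301, -0.2911, 0.0369]
eef_rot: [-0.473, 0.471, -0.52, 0.533]
contact_force: [0.2, 0.3, 0.9]
gripper_width: 0.042
```

Emit:
carry_out([
  {"dx":0,"dy":0,"dz":0,"rx":0,"ry":0,"rz":0},
  {"dx":0,"dy":0,"dz":0,"rx":0,"ry":0,"rz":0},
])

```text
clock: 3.33
eef_pos: [0.6301, -0.2911, 0.037]
eef_rot: [-0.473, 0.471, -0.52, 0.533]
contact_force: [0.4, 0.2, 0.9]
gripper_width: 0.0337
```

```bash
python3 -c "
from h import *
tr('blue',.09);print(r.state()['gripper_width'])"
```

```text
pos [ 630.1 -291.1   37. ] tool shift mm [   7.9  -55.7 -176. ] turn [-0.96 16.3   0.47] rows>= 4.43 q7 -1.38 t 3.3333
0.033694008069213854
```

Emit:
carry_out([
  {"dx":0,"dy":-0.04,"dz":0,"rx":0,"ry":0,"rz":0},
  {"dx":0,"dy":-0.03,"dz":0,"rx":0,"ry":0,"rz":0},
  {"dx":0.002,"dy":0,"dz":-0.038,"rx":0,"ry":0,"rz":0},
  {"dx":0.002,"dy":0,"dz":-0.038,"rx":0,"ry":0,"rz":0},
  {"dx":0.002,"dy":0,"dz":-0.038,"rx":0,"ry":0,"rz":0},
  {"dx":0.002,"dy":0,"dz":-0.038,"rx":0,"ry":0,"rz":0},
  {"dx":0,"dy":0,"dz":-0.02,"rx":0,"ry":0,"rz":0},
])

```text
clock: 3.92
eef_pos: [0.4556, -0.2771, 0.1038]
eef_rot: [-0.475, 0.472, -0.519, 0.532]
contact_force: [-0.1, -1.4, -1.7]
gripper_width: 0.0339
```

Emit:
carry_out([
  {"dx":0,"dy":0,"dz":0,"rx":0,"ry":5.5,"rz":0},
  {"dx":0,"dy":0,"dz":0,"rx":0,"ry":5.5,"rz":0},
  {"dx":0,"dy":0,"dz":0,"rx":0,"ry":5.5,"rz":0},
  {"dx":0,"dy":0,"dz":0,"rx":0,"ry":0,"rz":0},
])

```text
clock: 4.25
eef_pos: [0.4454, -0.2772, 0.103]
eef_rot: [-0.388, 0.387, -0.588, 0.596]
contact_force: [-0.6, 0.2, -1.3]
gripper_width: 0.0342
```

```bash
python3 -c "
from h import *
tr('blue',.06);print(r.state()['gripper_width']);wrist()
d=r.get_image('scene');save('s2.png',d['frame'])"
```

```text
pos [ 445.4 -277.2  103. ] tool shift mm [-1.8 43.1  7.7] turn [-0.59 -0.99  0.28] rows>= 1.05 q7 -1.53 t 4.25
0.03416245964618368
W blue [255. 207.]  blade z 0.1153 [ 454.2 -278.5   48.9   47.7   67.2]
W blue [259. 291.]  blade z 0.1153 [ 403.7 -257.9   43.3   19.7   66.2]
```

View pics/s2.png

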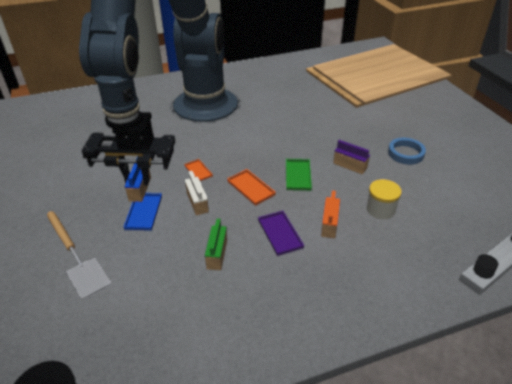

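The blue squeegee is held upright over the blue tray, at (135,183) with the tray at (143,212). I'll lower it.

Emit:
carry_out([
  {"dx":-0.002,"dy":0.015,"dz":0.01,"rx":-0.5,"ry":-1,"rz":0.3},
  {"dx":0,"dy":0.02,"dz":0,"rx":0,"ry":0,"rz":0},
  {"dx":0,"dy":0.012,"dz":0,"rx":0,"ry":0,"rz":0},
  {"dx":0,"dy":0,"dz":0,"rx":0,"ry":0,"rz":0},
])

```text
clock: 4.68
eef_pos: [0.459, -0.2797, 0.0556]
eef_rot: [-0.399, 0.396, -0.583, 0.587]
contact_force: [0.1, 0.5, -1.1]
gripper_width: 0.0338
```

```bash
python3 -c "
from h import *
go(.456,-.280,.040,-22.6)"
```

```text
pos [ 459.  -279.7   55.6] tool shift mm [ 1.5 15.6 -2.8] turn [-0.35  0.96 -0.07] rows>= 0.38 q7 -1.51 t 4.6833
```

Emit:
carry_out([
  {"dx":0.001,"dy":0.008,"dz":-0.003,"rx":-0.3,"ry":0,"rz":0},
  {"dx":0,"dy":0.006,"dz":0,"rx":0,"ry":0,"rz":0},
  {"dx":0,"dy":0.003,"dz":0,"rx":0,"ry":0,"rz":0},
  {"dx":0,"dy":0,"dz":0,"rx":0,"ry":0,"rz":0},
])

```text
clock: 5.02
eef_pos: [0.4574, -0.2794, 0.0399]
eef_rot: [-0.399, 0.398, -0.584, 0.584]
contact_force: [0.1, -0.0, -0.6]
gripper_width: 0.0338
```

```bash
python3 -c "
from h import *
go(.456,-.280,.040,-22.6)"
```

```text
pos [ 457.4 -279.4   39.9] tool shift mm [ 1.1 -0.1 -1. ] turn [-0.1   1.21 -0.12] rows>= 0.17 q7 -1.51 t 5.0167
```

Emit:
carry_out([
  {"dx":0,"dy":0.002,"dz":0,"rx":0,"ry":0,"rz":0},
  {"dx":0,"dy":0,"dz":0,"rx":0,"ry":0,"rz":0},
])

```text
clock: 5.18
eef_pos: [0.4583, -0.2798, 0.04]
eef_rot: [-0.4, 0.398, -0.583, 0.585]
contact_force: [-0.1, -0.4, -0.7]
gripper_width: 0.0339
```

Emit:
carry_out([
  {"dx":0,"dy":0,"dz":0,"rx":0,"ry":0,"rz":0},
  {"dx":0,"dy":0,"dz":0,"rx":0,"ry":0,"rz":0},
  {"dx":0,"dy":0,"dz":0,"rx":0,"ry":0,"rz":0},
  {"dx":0,"dy":0,"dz":0,"rx":0,"ry":0,"rz":0},
  {"dx":0,"dy":0,"dz":0,"rx":0,"ry":0,"rz":0},
], claw=-1)

```text
clock: 5.6
eef_pos: [0.4592, -0.2804, 0.0407]
eef_rot: [-0.401, 0.397, -0.582, 0.586]
contact_force: [0.1, -0.9, -0.2]
gripper_width: 0.0592
```

Emit:
carry_out([
  {"dx":0,"dy":-0.02,"dz":0,"rx":0,"ry":0,"rz":0},
  {"dx":0,"dy":-0.04,"dz":0,"rx":0,"ry":0,"rz":0},
  {"dx":0,"dy":-0.04,"dz":0,"rx":0,"ry":0,"rz":0},
  {"dx":0,"dy":-0.04,"dz":0,"rx":0,"ry":0,"rz":0},
  {"dx":0,"dy":0,"dz":0,"rx":0,"ry":0,"rz":0},
])

```text
clock: 6.02
eef_pos: [0.4565, -0.2793, 0.1827]
eef_rot: [0.399, -0.399, 0.585, -0.582]
contact_force: [1.0, -0.0, 0.0]
gripper_width: 0.0854
```

```bash
python3 -c "
from h import *
sq('green',.15);wrist();print(r.state()['gripper_width'])"
```

```text
pos [ 456.5 -279.3  182.7] tool shift mm [-191.7   32.9  130.9] turn [ 0.16  4.13 -0.14] rows>= 5.62 q7 -1.49 t 6.0167
W orange [ 14. 212.] EDGE blade z 0.2478 [512.9 -59.3  22.3   1.9  63.8]
W orange [164. 308.]  blade z 0.2744 [ 380.  -146.3   37.9   34.1   10.6]
W green [35. 43.] EDGE blade z 0.0704 [ 635.9 -146.    67.2   15.9  -26.1]
W blue [261. 182.]  blade z 0.0738 [ 454.9 -277.9   89.7    8.4  -21.5]
0.08595285353175083
```

Blue sits at (455,-278) with blade top at 73 mm, as it should. Green next.

Emit:
carry_out([
  {"dx":-0.0335,"dy":0.005,"dz":0.023,"rx":0,"ry":1,"rz":0},
  {"dx":-0.0335,"dy":0.005,"dz":0.0225,"rx":0,"ry":1,"rz":0},
  {"dx":-0.0335,"dy":0.005,"dz":0.0225,"rx":0,"ry":1,"rz":0},
  {"dx":-0.0335,"dy":0.005,"dz":0.022,"rx":0,"ry":1,"rz":0},
  {"dx":-0.0335,"dy":0.005,"dz":0.022,"rx":0,"ry":0,"rz":0},
  {"dx":-0.02,"dy":0.005,"dz":0.015,"rx":0,"ry":0,"rz":0},
  {"dx":0,"dy":0,"dz":0,"rx":0,"ry":0,"rz":0},
  {"dx":0,"dy":0,"dz":0,"rx":0,"ry":0,"rz":0},
])

```text
clock: 6.73
eef_pos: [0.6474, -0.1548, 0.1371]
eef_rot: [0.371, -0.379, 0.605, -0.594]
contact_force: [-0.4, -0.5, 0.2]
gripper_width: 0.0873
```

```bash
python3 -c "
from h import *
sq('green',.028);wrist()"
```

```text
pos [ 647.4 -154.8  137.1] tool shift mm [ -6.6 109.1  -0.3] turn [ 1.11 -0.57  0.09] rows>= 2.62 q7 -1.89 t 6.7333
W green [251. 217.]  blade z 0.0708 [ 645.8 -146.9   54.2    9.1  -25.1]
W purple [106. 223.]  blade z 0.1998 [671.7 -41.5  33.7  16.   28.9]
W purple [159. 300.]  blade z 0.1722 [612.4 -41.6  35.9   4.7 -66.6]
```

Emit:
carry_out([
  {"dx":-0.006,"dy":0.03,"dz":0,"rx":1.1,"ry":-0.5,"rz":0},
  {"dx":0,"dy":0.03,"dz":0,"rx":0,"ry":0,"rz":0},
  {"dx":0,"dy":0.02,"dz":0,"rx":0,"ry":0,"rz":0},
  {"dx":0,"dy":0.015,"dz":0,"rx":0,"ry":0,"rz":0},
  {"dx":0,"dy":0,"dz":0,"rx":0,"ry":0,"rz":0},
  {"dx":0,"dy":0,"dz":0,"rx":0,"ry":0,"rz":0},
])

```text
clock: 7.28
eef_pos: [0.6414, -0.1578, 0.0384]
eef_rot: [-0.372, 0.377, -0.599, 0.601]
contact_force: [0.2, -0.6, 0.1]
gripper_width: 0.0867
```

```bash
python3 -c "
from h import *
sq('green',.028)"
```

```text
pos [ 641.4 -157.8   38.4] tool shift mm [-11.8  10.3   1.6] turn [ 0.12 -0.66  0.41] rows>= 0.38 q7 -1.91 t 7.2833
```

Emit:
carry_out([
  {"dx":-0.012,"dy":0.008,"dz":0.003,"rx":0,"ry":0,"rz":0.4},
  {"dx":0,"dy":0.004,"dz":0,"rx":0,"ry":0,"rz":0},
  {"dx":0,"dy":0,"dz":0,"rx":0,"ry":0,"rz":0},
  {"dx":0,"dy":0,"dz":0,"rx":0,"ry":0,"rz":0},
])

```text
clock: 7.62
eef_pos: [0.6504, -0.1504, 0.0288]
eef_rot: [-0.374, 0.373, -0.6, 0.601]
contact_force: [0.6, 0.0, 0.3]
gripper_width: 0.087
```

```bash
python3 -c "
from h import *
sq('green',.028)"
```

```text
pos [ 650.4 -150.4   28.8] tool shift mm [-1.1  0.8 -3.3] turn [-0.14 -0.87 -0.04] rows>= 0.12 q7 -1.92 t 7.6167
```

Emit:
carry_out([
  {"dx":-0.001,"dy":0,"dz":-0.003,"rx":0,"ry":0,"rz":0},
  {"dx":0,"dy":0,"dz":0,"rx":0,"ry":0,"rz":0},
  {"dx":0,"dy":0,"dz":0,"rx":0,"ry":0,"rz":0},
  {"dx":0,"dy":0,"dz":0,"rx":0,"ry":0,"rz":0},
  {"dx":0,"dy":0,"dz":0,"rx":0,"ry":0,"rz":0},
  {"dx":0,"dy":0,"dz":0,"rx":0,"ry":0,"rz":0},
  {"dx":0,"dy":0,"dz":0,"rx":0,"ry":0,"rz":0},
  {"dx":0,"dy":0,"dz":0,"rx":0,"ry":0,"rz":0},
], claw=1)

```text
clock: 8.28
eef_pos: [0.6497, -0.1481, 0.0316]
eef_rot: [-0.375, 0.372, -0.599, 0.602]
contact_force: [-0.4, -0.2, -1.3]
gripper_width: 0.0415
```

Emit:
carry_out([
  {"dx":0,"dy":0,"dz":0,"rx":0,"ry":0,"rz":0},
  {"dx":0,"dy":0,"dz":0,"rx":0,"ry":0,"rz":0},
  {"dx":0,"dy":0,"dz":0,"rx":0,"ry":0,"rz":0},
])

```text
clock: 8.53
eef_pos: [0.6496, -0.1483, 0.0316]
eef_rot: [-0.375, 0.372, -0.599, 0.602]
contact_force: [-1.1, 1.0, 0.3]
gripper_width: 0.0339
```

Emit:
carry_out([
  {"dx":0,"dy":-0.03,"dz":0,"rx":0,"ry":0,"rz":0},
  {"dx":0,"dy":-0.04,"dz":0,"rx":0,"ry":0,"rz":0},
  {"dx":0,"dy":-0.04,"dz":0,"rx":0,"ry":0,"rz":0},
  {"dx":0,"dy":0,"dz":0,"rx":0,"ry":0,"rz":0},
])

```text
clock: 8.87
eef_pos: [0.6459, -0.1474, 0.1402]
eef_rot: [0.372, -0.375, 0.601, -0.599]
contact_force: [1.2, -0.2, 0.3]
gripper_width: 0.0337
```

```bash
python3 -c "
from h import *
tr('green',.11)"
```

```text
pos [ 645.9 -147.4  140.2] tool shift mm [-169.2   31.3 -295.5] turn [ 0.25 -3.74  0.07] rows>= 8.2 q7 -1.91 t 8.8667
```

Emit:
carry_out([
  {"dx":-0.0195,"dy":0,"dz":-0.034,"rx":0,"ry":-1,"rz":0},
  {"dx":-0.0195,"dy":0,"dz":-0.034,"rx":0,"ry":-1,"rz":0},
  {"dx":-0.0195,"dy":0,"dz":-0.034,"rx":0,"ry":-1,"rz":0},
  {"dx":-0.0195,"dy":0,"dz":-0.034,"rx":0,"ry":-0.7,"rz":0},
  {"dx":-0.0195,"dy":0,"dz":-0.034,"rx":0,"ry":0,"rz":0},
  {"dx":-0.0195,"dy":0,"dz":-0.034,"rx":0,"ry":0,"rz":0},
  {"dx":-0.0195,"dy":0,"dz":-0.034,"rx":0,"ry":0,"rz":0},
  {"dx":-0.018,"dy":0,"dz":-0.03,"rx":0,"ry":0,"rz":0},
])

```text
clock: 9.53
eef_pos: [0.4617, 0.1007, 0.1395]
eef_rot: [-0.389, 0.387, -0.588, 0.595]
contact_force: [0.6, 0.6, -1.1]
gripper_width: 0.0337
```

Emit:
carry_out([
  {"dx":0,"dy":0,"dz":0,"rx":0,"ry":0,"rz":0},
  {"dx":0,"dy":0,"dz":0,"rx":0,"ry":0,"rz":0},
])

```text
clock: 9.7
eef_pos: [0.4558, 0.1081, 0.1391]
eef_rot: [-0.393, 0.391, -0.586, 0.591]
contact_force: [0.5, -0.6, -1.6]
gripper_width: 0.0342
```

```bash
python3 -c "
from h import *
go(.457,.135,.0346,-22.5);wrist()"
```

```text
pos [455.8 108.1 139.1] tool shift mm [-25.5 104.4  -9.9] turn [-0.37 -0.11  0.09] rows>= 2.59 q7 -2.37 t 9.7
W orange [114.  13.] EDGE blade z 0.0702 [614.3 150.1  13.7  12.3  59.4]
W orange [401. 160.]  tray z 0.0041 rim [ 4.560e+02 -3.000e-01  1.188e+02  6.580e+01  1.820e+01]
W orange [500. 199.] EDGE blade z 0.1998 [363.1 -59.7  16.3   2.3 -21.9]
W green [241. 211.]  blade z 0.157 [455.4 115.6  66.4  54.9  67.4]
W green [259. 292.]  blade z 0.1568 [392.5 135.4  52.7  22.7  67.3]
W purple [ 32. 236.] z 0.0488
W purple [ 47. 280.]  blade z 0.0708 [465.9 286.5  22.7   9.8  36. ]
```

Emit:
carry_out([
  {"dx":-0.02,"dy":0.015,"dz":-0.008,"rx":-0.3,"ry":0,"rz":0},
  {"dx":-0.006,"dy":0.025,"dz":-0.003,"rx":0,"ry":0,"rz":0},
  {"dx":0,"dy":0.025,"dz":0,"rx":0,"ry":0,"rz":0},
  {"dx":0,"dy":0.012,"dz":0,"rx":0,"ry":0,"rz":0},
  {"dx":0,"dy":0,"dz":0,"rx":0,"ry":0,"rz":0},
  {"dx":0,"dy":0,"dz":0,"rx":0,"ry":0,"rz":0},
])

```text
clock: 10.25
eef_pos: [0.4632, 0.1324, 0.06]
eef_rot: [-0.391, 0.387, -0.589, 0.592]
contact_force: [0.7, -0.8, -1.7]
gripper_width: 0.0338
```

```bash
python3 -c "
from h import *
go(.455,.1355,.0346,-22.5)"
```

```text
pos [463.2 132.4  60. ] tool shift mm [ 0.4 25.4 -9. ] turn [-0.41 -0.84 -0.12] rows>= 0.65 q7 -2.47 t 10.25
```

Emit:
carry_out([
  {"dx":0,"dy":0.01,"dz":-0.008,"rx":-0.4,"ry":-0.8,"rz":0},
  {"dx":0,"dy":0.01,"dz":0,"rx":0,"ry":0,"rz":0},
  {"dx":0,"dy":0.004,"dz":0,"rx":0,"ry":0,"rz":0},
  {"dx":0,"dy":0,"dz":0,"rx":0,"ry":0,"rz":0},
  {"dx":0,"dy":0,"dz":0,"rx":0,"ry":0,"rz":0},
])

```text
clock: 10.67
eef_pos: [0.4584, 0.134, 0.0357]
eef_rot: [-0.394, 0.39, -0.589, 0.589]
contact_force: [0.3, 0.4, -1.8]
gripper_width: 0.0339
```

```bash
python3 -c "
from h import *
go(.455,.1355,.0346,-22.5)"
```

```text
pos [458.4 134.   35.7] tool shift mm [-0.   1.1 -3.7] turn [-0.2  -0.24 -0.25] rows>= 0.09 q7 -2.48 t 10.6667
```

Emit:
carry_out([
  {"dx":0,"dy":0.001,"dz":-0.0035,"rx":0,"ry":0,"rz":0},
  {"dx":0,"dy":0,"dz":0,"rx":0,"ry":0,"rz":0},
  {"dx":0,"dy":0,"dz":0,"rx":0,"ry":0,"rz":0},
])

```text
clock: 10.92
eef_pos: [0.4555, 0.1357, 0.0354]
eef_rot: [-0.394, 0.389, -0.588, 0.589]
contact_force: [-0.8, -0.5, -0.8]
gripper_width: 0.0339
```

Emit:
carry_out([
  {"dx":0,"dy":0,"dz":0,"rx":0,"ry":0,"rz":0},
  {"dx":0,"dy":0,"dz":0,"rx":0,"ry":0,"rz":0},
  {"dx":0,"dy":0,"dz":0,"rx":0,"ry":0,"rz":0},
  {"dx":0,"dy":0,"dz":0,"rx":0,"ry":0,"rz":0},
  {"dx":0,"dy":0,"dz":0,"rx":0,"ry":0,"rz":0},
], claw=-1)

```text
clock: 11.33
eef_pos: [0.457, 0.1365, 0.037]
eef_rot: [-0.396, 0.388, -0.588, 0.589]
contact_force: [-0.4, -1.0, 0.4]
gripper_width: 0.0597
```

Emit:
carry_out([
  {"dx":0,"dy":-0.02,"dz":0,"rx":0,"ry":0,"rz":0},
  {"dx":0,"dy":-0.04,"dz":0,"rx":0,"ry":0,"rz":0},
  {"dx":0,"dy":-0.04,"dz":0,"rx":0,"ry":0,"rz":0},
  {"dx":0,"dy":-0.03,"dz":0,"rx":0,"ry":0,"rz":0},
  {"dx":0,"dy":0,"dz":0,"rx":0,"ry":0,"rz":0},
])

```text
clock: 11.75
eef_pos: [0.4544, 0.1357, 0.1706]
eef_rot: [0.394, -0.39, 0.589, -0.589]
contact_force: [0.8, 0.8, -0.2]
gripper_width: 0.0858
```

```bash
python3 -c "
from h import *
sq('orange',.15);sq('purple',.15);wrist('w3.png')"
```

```text
pos [454.4 135.7 170.6] tool shift mm [-68.7  21.4 183.2] turn [-0.13  9.11 -0.26] rows>= 4.72 q7 -2.41 t 11.75
pos [454.4 135.7 170.6] tool shift mm [-141.8   21.1  -45.1] turn [ -0.26 -58.19  -0.15] rows>= 8.13 q7 -2.41 t 11.75
W orange [161.   9.] EDGE blade z 0.0701 [612.6 152.   11.7   6.9  65.3]
W orange [400. 125.]  tray z 0.004 rim [4.572e+02 2.000e-01 1.219e+02 6.630e+01 1.820e+01]
W orange [503. 178.] EDGE tray z 0.0032 rim [351.8 -85.2  72.5  27.7 -11.3]
W green [261. 211.]  blade z 0.0738 [438.8 144.1  55.5   8.2 -22.6]
W purple [101. 225.]  blade z 0.0643 [477.1 276.3  74.3  19.9  42.5]
```

View pics/w3.png

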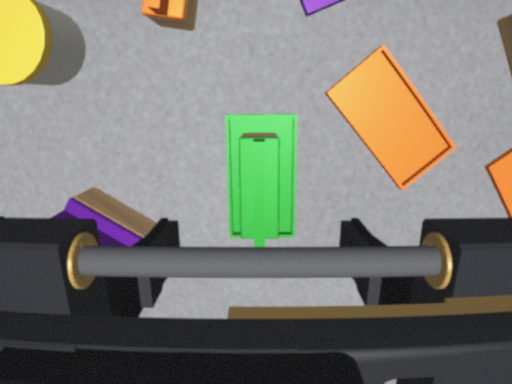

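Green stands well inside its tray, image (261,185), and the tub at (15,40) is untouched. Purple next.

Emit:
carry_out([
  {"dx":0,"dy":0,"dz":0,"rx":0,"ry":-7.1,"rz":0},
  {"dx":0,"dy":0,"dz":0,"rx":0,"ry":-7.1,"rz":0},
  {"dx":0,"dy":0,"dz":0,"rx":0,"ry":-7.1,"rz":0},
  {"dx":0,"dy":0,"dz":0,"rx":0,"ry":-7.1,"rz":0},
  {"dx":0,"dy":0,"dz":0,"rx":0,"ry":-7.1,"rz":0},
  {"dx":0,"dy":0,"dz":0,"rx":0,"ry":-7.1,"rz":0},
  {"dx":0,"dy":0,"dz":0,"rx":0,"ry":-7.1,"rz":0},
  {"dx":0,"dy":0,"dz":0,"rx":0,"ry":-7.1,"rz":0},
])

```text
clock: 12.47
eef_pos: [0.4474, 0.1327, 0.1597]
eef_rot: [-0.624, 0.63, -0.331, 0.324]
contact_force: [0.2, 0.3, 0.5]
gripper_width: 0.0867
```

```bash
python3 -c "
from h import *
sq('purple',.13);wrist()"
```

```text
pos [447.4 132.7 159.7] tool shift mm [-112.5   29.1  103.4] turn [ 0.67 -0.61 -0.29] rows>= 3.73 q7 -1.46 t 12.4667
W orange [384.   8.] z 0.048
W orange [388. 212.]  blade z 0.1727 [474.8  39.1  47.5   5.5 -88.9]
W orange [343. 285.]  blade z 0.1856 [430.2  21.6  24.6   4.9  74.4]
W green [230. 200.]  blade z 0.0735 [435.6 145.7  50.6  11.8 -22.4]
W purple [110.  58.] EDGE blade z 0.0704 [464.5 283.4  81.4  13.7  35.4]
W purple [476.  94.] EDGE tray z 0.0041 rim [635.4  11.1 122.3  68.1   0.7]
```

Emit:
carry_out([
  {"dx":-0.025,"dy":0.005,"dz":0.023,"rx":0.6,"ry":-0.6,"rz":0},
  {"dx":-0.025,"dy":0.008,"dz":0.023,"rx":0,"ry":0,"rz":0},
  {"dx":-0.025,"dy":0.008,"dz":0.023,"rx":0,"ry":0,"rz":0},
  {"dx":-0.025,"dy":0.008,"dz":0.023,"rx":0,"ry":0,"rz":0},
  {"dx":-0.012,"dy":0,"dz":0.011,"rx":0,"ry":0,"rz":0},
  {"dx":0,"dy":0,"dz":0,"rx":0,"ry":0,"rz":0},
  {"dx":0,"dy":0,"dz":0,"rx":0,"ry":0,"rz":0},
])

```text
clock: 13.1
eef_pos: [0.4634, 0.2843, 0.1193]
eef_rot: [-0.621, 0.629, -0.335, 0.325]
contact_force: [-0.2, -1.3, -0.6]
gripper_width: 0.0873
```

```bash
python3 -c "
from h import *
go(.466,.285,.028,35.5);wrist()"
```

```text
pos [463.4 284.3 119.3] tool shift mm [ 1.5 91.3  4. ] turn [ 0.96 -1.14 -0.42] rows>= 2.19 q7 -1.79 t 13.1
W green [412. 238.]  tray z 0.0078 rim [501.7 153.7  24.1  17.  -56.4]
W green [331. 290.]  tray z 0.0045 rim [422.9 179.   36.1  27.    4.5]
W purple [256. 199.]  blade z 0.0708 [473.3 292.1  70.4   9.   35.5]
```

Emit:
carry_out([
  {"dx":0,"dy":0.03,"dz":0.004,"rx":0.9,"ry":-1,"rz":-0.4},
  {"dx":0,"dy":0.025,"dz":0,"rx":0,"ry":0,"rz":0},
  {"dx":0,"dy":0.02,"dz":0,"rx":0,"ry":0,"rz":0},
  {"dx":0,"dy":0.01,"dz":0,"rx":0,"ry":0,"rz":0},
  {"dx":0,"dy":0,"dz":0,"rx":0,"ry":0,"rz":0},
  {"dx":0,"dy":0,"dz":0,"rx":0,"ry":0,"rz":0},
])

```text
clock: 13.65
eef_pos: [0.4683, 0.277, 0.0322]
eef_rot: [-0.625, 0.627, -0.328, 0.331]
contact_force: [0.1, 0.6, -0.5]
gripper_width: 0.0871
```

```bash
python3 -c "
from h import *
go(.466,.2865,.028,35.5)"
```

```text
pos [468.3 277.   32.2] tool shift mm [-9.2  4.2  3.5] turn [ 0.05 -1.    0.3 ] rows>= 0.26 q7 -1.85 t 13.65
```

Emit:
carry_out([
  {"dx":-0.0095,"dy":0.003,"dz":0.0035,"rx":0,"ry":-0.8,"rz":0},
  {"dx":0,"dy":0,"dz":0,"rx":0,"ry":0,"rz":0},
  {"dx":0,"dy":0,"dz":0,"rx":0,"ry":0,"rz":0},
])

```text
clock: 13.9
eef_pos: [0.4675, 0.287, 0.0316]
eef_rot: [-0.628, 0.628, -0.323, 0.328]
contact_force: [-0.5, 0.0, -0.1]
gripper_width: 0.087
```

Emit:
carry_out([
  {"dx":0,"dy":0,"dz":0,"rx":0,"ry":0,"rz":0},
  {"dx":0,"dy":0,"dz":0,"rx":0,"ry":0,"rz":0},
  {"dx":0,"dy":0,"dz":0,"rx":0,"ry":0,"rz":0},
  {"dx":0,"dy":0,"dz":0,"rx":0,"ry":0,"rz":0},
  {"dx":0,"dy":0,"dz":0,"rx":0,"ry":0,"rz":0},
  {"dx":0,"dy":0,"dz":0,"rx":0,"ry":0,"rz":0},
  {"dx":0,"dy":0,"dz":0,"rx":0,"ry":0,"rz":0},
  {"dx":0,"dy":0,"dz":0,"rx":0,"ry":0,"rz":0},
], claw=1)

```text
clock: 14.57
eef_pos: [0.4689, 0.2887, 0.0344]
eef_rot: [0.63, -0.626, 0.322, -0.329]
contact_force: [0.0, -0.1, -0.1]
gripper_width: 0.0418
```

Emit:
carry_out([
  {"dx":0,"dy":0,"dz":0,"rx":0,"ry":0,"rz":0},
  {"dx":0,"dy":0,"dz":0,"rx":0,"ry":0,"rz":0},
  {"dx":0,"dy":0,"dz":0,"rx":0,"ry":0,"rz":0},
])

```text
clock: 14.82
eef_pos: [0.4689, 0.2887, 0.0344]
eef_rot: [0.63, -0.626, 0.322, -0.329]
contact_force: [0.1, -0.0, -0.0]
gripper_width: 0.0339
```

Emit:
carry_out([
  {"dx":0,"dy":-0.03,"dz":0,"rx":0,"ry":0,"rz":0},
  {"dx":0,"dy":-0.04,"dz":0,"rx":0,"ry":0,"rz":0},
  {"dx":0,"dy":-0.04,"dz":0,"rx":0,"ry":0,"rz":0},
  {"dx":0,"dy":0,"dz":0,"rx":0,"ry":0,"rz":0},
])

```text
clock: 15.15
eef_pos: [0.4654, 0.2873, 0.1444]
eef_rot: [-0.626, 0.629, -0.324, 0.326]
contact_force: [0.2, 1.1, -0.2]
gripper_width: 0.0338
```

```bash
python3 -c "
from h import *
tr('purple',.14)"
```

```text
pos [465.4 287.3 144.4] tool shift mm [327.1   6.2 -19.9] turn [2.000e-02 3.447e+01 3.200e-01] rows>= 7.86 q7 -1.78 t 15.15
```

Emit:
carry_out([
  {"dx":0.041,"dy":0,"dz":-0.0025,"rx":0,"ry":0,"rz":0},
  {"dx":0.041,"dy":0,"dz":-0.0025,"rx":0,"ry":0,"rz":0},
  {"dx":0.041,"dy":0,"dz":-0.0025,"rx":0,"ry":0,"rz":0},
  {"dx":0.041,"dy":0,"dz":-0.0025,"rx":0,"ry":0,"rz":0},
  {"dx":0.041,"dy":0,"dz":-0.0025,"rx":0,"ry":0,"rz":0},
  {"dx":0.041,"dy":0,"dz":-0.0025,"rx":0,"ry":0,"rz":0},
  {"dx":0.04,"dy":0,"dz":-0.0025,"rx":0,"ry":0,"rz":0},
  {"dx":0.03,"dy":0,"dz":-0.0025,"rx":0,"ry":0,"rz":0},
])

```text
clock: 15.82
eef_pos: [0.6348, 0.0213, 0.1454]
eef_rot: [0.633, -0.631, 0.317, -0.319]
contact_force: [1.6, -0.5, -1.7]
gripper_width: 0.0334
```

Emit:
carry_out([
  {"dx":0,"dy":0,"dz":0,"rx":0,"ry":6.9,"rz":0},
  {"dx":0,"dy":0,"dz":0,"rx":0,"ry":6.9,"rz":0},
  {"dx":0,"dy":0,"dz":0,"rx":0,"ry":6.9,"rz":0},
  {"dx":0,"dy":0,"dz":0,"rx":0,"ry":6.9,"rz":0},
  {"dx":0,"dy":0,"dz":0,"rx":0,"ry":6.9,"rz":0},
  {"dx":0,"dy":0,"dz":0,"rx":0,"ry":0,"rz":0},
  {"dx":0,"dy":0,"dz":0,"rx":0,"ry":0,"rz":0},
])

```text
clock: 16.4
eef_pos: [0.6361, 0.004, 0.1374]
eef_rot: [-0.5, 0.505, -0.497, 0.498]
contact_force: [0.2, -0.2, -1.3]
gripper_width: 0.0338
```

```bash
python3 -c "
from h import *
go(.639,.009,.0374,.8);wrist()"
```

```text
pos [636.1   4.  137.4] tool shift mm [ -5.6 100.    3.4] turn [ 0.21 -0.14  0.34] rows>= 2.4 q7 -1.72 t 16.4
W orange [ 99. 175.]  blade z 0.0675 [646.1 121.9  90.9  21.5 -27.2]
W purple [255. 208.]  blade z 0.1518 [632.2   5.5  56.9  53.3 -89.4]
W purple [259. 292.]  blade z 0.1523 [567.3   3.4  51.8  22.8 -89.6]
```

Emit:
carry_out([
  {"dx":-0.006,"dy":0.025,"dz":0.003,"rx":0,"ry":0,"rz":0.3},
  {"dx":0,"dy":0.025,"dz":0,"rx":0,"ry":0,"rz":0},
  {"dx":0,"dy":0.02,"dz":0,"rx":0,"ry":0,"rz":0},
  {"dx":0,"dy":0.012,"dz":0,"rx":0,"ry":0,"rz":0},
  {"dx":0,"dy":0,"dz":0,"rx":0,"ry":0,"rz":0},
  {"dx":0,"dy":0,"dz":0,"rx":0,"ry":0,"rz":0},
])

```text
clock: 16.95
eef_pos: [0.6402, 0.0115, 0.0532]
eef_rot: [0.507, -0.506, 0.494, -0.493]
contact_force: [0.1, -0.1, -0.7]
gripper_width: 0.0338
```

```bash
python3 -c "
from h import *
go(.639,.009,.0374,.8)"
```

```text
pos [640.2  11.5  53.2] tool shift mm [ 2.5 15.8 -1.2] turn [ 0.01  0.65 -0.09] rows>= 0.39 q7 -1.74 t 16.95
```

Emit:
carry_out([
  {"dx":0.002,"dy":0.008,"dz":-0.001,"rx":0,"ry":0.6,"rz":0},
  {"dx":0,"dy":0.006,"dz":0,"rx":0,"ry":0,"rz":0},
  {"dx":0,"dy":0.003,"dz":0,"rx":0,"ry":0,"rz":0},
  {"dx":0,"dy":0,"dz":0,"rx":0,"ry":0,"rz":0},
  {"dx":0,"dy":0,"dz":0,"rx":0,"ry":0,"rz":0},
])

```text
clock: 17.37
eef_pos: [0.6417, 0.0092, 0.0382]
eef_rot: [0.506, -0.502, 0.495, -0.497]
contact_force: [0.2, -0.1, -1.4]
gripper_width: 0.034
```

```bash
python3 -c "
from h import *
go(.639,.009,.0374,.8)"
```

```text
pos [641.7   9.2  38.2] tool shift mm [ 0.2  0.8 -2.7] turn [-0.34  0.05 -0.11] rows>= 0.07 q7 -1.75 t 17.3667
```

Emit:
carry_out([
  {"dx":0,"dy":0.001,"dz":-0.0025,"rx":0,"ry":0,"rz":0},
  {"dx":0,"dy":0,"dz":0,"rx":0,"ry":0,"rz":0},
  {"dx":0,"dy":0,"dz":0,"rx":0,"ry":0,"rz":0},
])

```text
clock: 17.62
eef_pos: [0.6397, 0.0092, 0.0383]
eef_rot: [0.506, -0.501, 0.495, -0.498]
contact_force: [0.1, -0.6, -0.6]
gripper_width: 0.0339
```

Emit:
carry_out([
  {"dx":0,"dy":0,"dz":0,"rx":0,"ry":0,"rz":0},
  {"dx":0,"dy":0,"dz":0,"rx":0,"ry":0,"rz":0},
  {"dx":0,"dy":0,"dz":0,"rx":0,"ry":0,"rz":0},
  {"dx":0,"dy":0,"dz":0,"rx":0,"ry":0,"rz":0},
  {"dx":0,"dy":0,"dz":0,"rx":0,"ry":0,"rz":0},
], claw=-1)

```text
clock: 18.03
eef_pos: [0.641, 0.0095, 0.04]
eef_rot: [0.507, -0.5, 0.494, -0.499]
contact_force: [-0.0, -0.4, -0.8]
gripper_width: 0.0594
```

Emit:
carry_out([
  {"dx":0,"dy":-0.02,"dz":0,"rx":0,"ry":0,"rz":0},
  {"dx":0,"dy":-0.04,"dz":0,"rx":0,"ry":0,"rz":0},
  {"dx":0,"dy":-0.04,"dz":0,"rx":0,"ry":0,"rz":0},
  {"dx":0,"dy":-0.03,"dz":0,"rx":0,"ry":0,"rz":0},
  {"dx":0,"dy":0,"dz":0,"rx":0,"ry":0,"rz":0},
])

```text
clock: 18.45
eef_pos: [0.6379, 0.0092, 0.1723]
eef_rot: [0.505, -0.502, 0.496, -0.497]
contact_force: [1.2, 0.2, -0.0]
gripper_width: 0.0856
```

```bash
python3 -c "
from h import *
sq('orange',.15);wrist()"
```

```text
pos [637.9   9.2 172.3] tool shift mm [-119.    22.6   13.8] turn [-0.18 32.69 -0.17] rows>= 4.57 q7 -1.72 t 18.45
W orange [122. 171.]  blade z 0.0706 [649.6 129.7  90.6  12.1 -31.5]
W orange [256. 296.]  blade z 0.2582 [533.4  10.4  53.    6.1 -83.2]
W green [175. 303.]  tray z 0.0042 rim [492.9 104.3  35.   33.4  67.1]
W purple [258. 194.]  blade z 0.0738 [636.    9.9  87.5   8.9   1.1]
```

Purple is placed at (636,10), flat on the tray floor. The wrist puts orange at (649.6,129.7), -31.5°.

Emit:
carry_out([
  {"dx":-0.037,"dy":0.005,"dz":0.0045,"rx":0,"ry":0,"rz":0},
  {"dx":-0.037,"dy":0.005,"dz":0.0045,"rx":0,"ry":0,"rz":0},
  {"dx":-0.03,"dy":0.005,"dz":0.004,"rx":0,"ry":0,"rz":0},
  {"dx":0,"dy":0,"dz":0,"rx":0,"ry":6.6,"rz":0},
  {"dx":0,"dy":0,"dz":0,"rx":0,"ry":6.6,"rz":0},
  {"dx":0,"dy":0,"dz":0,"rx":0,"ry":6.6,"rz":0},
  {"dx":0,"dy":0,"dz":0,"rx":0,"ry":6.6,"rz":0},
  {"dx":0,"dy":0,"dz":0,"rx":0,"ry":6.3,"rz":0},
])

```text
clock: 19.17
eef_pos: [0.6441, 0.1159, 0.1448]
eef_rot: [0.331, -0.339, 0.624, -0.621]
contact_force: [0.5, 0.8, 0.1]
gripper_width: 0.0868
```

Emit:
carry_out([
  {"dx":0,"dy":0,"dz":0,"rx":0,"ry":0,"rz":0},
  {"dx":0,"dy":0,"dz":0,"rx":0,"ry":0,"rz":0},
])

```text
clock: 19.33
eef_pos: [0.6423, 0.1159, 0.1417]
eef_rot: [0.33, -0.341, 0.624, -0.62]
contact_force: [0.1, 0.5, -0.3]
gripper_width: 0.0872
```

```bash
python3 -c "
from h import *
go(.649,.129,.028,-31.6)"
```

```text
pos [642.3 115.9 141.7] tool shift mm [-16.  113.6  -0.2] turn [ 0.71 -1.7   0.67] rows>= 2.75 q7 -2.42 t 19.3333
```

Emit:
carry_out([
  {"dx":-0.018,"dy":0.03,"dz":0,"rx":0.7,"ry":-1.7,"rz":0.6},
  {"dx":-0.004,"dy":0.03,"dz":0,"rx":0,"ry":0,"rz":0},
  {"dx":-0.003,"dy":0.025,"dz":0,"rx":0,"ry":0,"rz":0},
  {"dx":0,"dy":0.015,"dz":0,"rx":0,"ry":0,"rz":0},
  {"dx":0,"dy":0,"dz":0,"rx":0,"ry":0,"rz":0},
  {"dx":0,"dy":0,"dz":0,"rx":0,"ry":0,"rz":0},
])

```text
clock: 19.83
eef_pos: [0.6557, 0.1367, 0.0359]
eef_rot: [0.35, -0.35, 0.615, -0.614]
contact_force: [-0.0, -0.0, 0.3]
gripper_width: 0.087
```

```bash
python3 -c "
from h import *
go(.649,.129,.028,-31.6)"
```

```text
pos [655.7 136.7  35.9] tool shift mm [10.1  7.9 -1.8] turn [0.04 0.91 0.04] rows>= 0.31 q7 -2.42 t 19.8333
```

Emit:
carry_out([
  {"dx":0.01,"dy":0.006,"dz":-0.001,"rx":0,"ry":0.9,"rz":0},
  {"dx":0,"dy":0,"dz":0,"rx":0,"ry":0,"rz":0},
  {"dx":0,"dy":0,"dz":0,"rx":0,"ry":0,"rz":0},
])

```text
clock: 20.08
eef_pos: [0.6501, 0.1274, 0.0312]
eef_rot: [-0.345, 0.345, -0.617, 0.617]
contact_force: [-0.5, -0.3, 0.9]
gripper_width: 0.087
```

```bash
python3 -c "
from h import *
go(.649,.129,.028,-31.6)"
```

```text
pos [650.1 127.4  31.2] tool shift mm [-0.8  3.2 -1.8] turn [-0.05  0.   -0.05] rows>= 0.09 q7 -2.42 t 20.0833
```

Emit:
carry_out([
  {"dx":-0.001,"dy":0.001,"dz":-0.002,"rx":0,"ry":0,"rz":0},
  {"dx":0,"dy":0,"dz":0,"rx":0,"ry":0,"rz":0},
  {"dx":0,"dy":0,"dz":0,"rx":0,"ry":0,"rz":0},
  {"dx":0,"dy":0,"dz":0,"rx":0,"ry":0,"rz":0},
  {"dx":0,"dy":0,"dz":0,"rx":0,"ry":0,"rz":0},
  {"dx":0,"dy":0,"dz":0,"rx":0,"ry":0,"rz":0},
  {"dx":0,"dy":0,"dz":0,"rx":0,"ry":0,"rz":0},
  {"dx":0,"dy":0,"dz":0,"rx":0,"ry":0,"rz":0},
], claw=1)

```text
clock: 20.75
eef_pos: [0.6514, 0.1295, 0.0346]
eef_rot: [-0.348, 0.342, -0.616, 0.618]
contact_force: [-0.9, 0.3, 0.4]
gripper_width: 0.0416
```

Emit:
carry_out([
  {"dx":0,"dy":0,"dz":0,"rx":0,"ry":0,"rz":0},
  {"dx":0,"dy":0,"dz":0,"rx":0,"ry":0,"rz":0},
  {"dx":0,"dy":0,"dz":0,"rx":0,"ry":0,"rz":0},
])

```text
clock: 21.0
eef_pos: [0.6514, 0.1294, 0.0346]
eef_rot: [-0.348, 0.342, -0.616, 0.618]
contact_force: [-1.1, -0.1, 0.8]
gripper_width: 0.034
```

Emit:
carry_out([
  {"dx":0,"dy":-0.03,"dz":0,"rx":0,"ry":0,"rz":0},
  {"dx":0,"dy":-0.04,"dz":0,"rx":0,"ry":0,"rz":0},
  {"dx":0,"dy":-0.04,"dz":0,"rx":0,"ry":0,"rz":0},
  {"dx":0,"dy":0,"dz":0,"rx":0,"ry":0,"rz":0},
])

```text
clock: 21.33
eef_pos: [0.6476, 0.1288, 0.1435]
eef_rot: [0.344, -0.346, 0.617, -0.617]
contact_force: [1.4, 0.4, 0.4]
gripper_width: 0.0334
```

```bash
python3 -c "
from h import *
go(.457,0,.14,18.3)"
```

```text
pos [647.6 128.8 143.5] tool shift mm [209.5   4.1 -95. ] turn [  0.13 -49.87   0.06] rows>= 6.97 q7 -2.41 t 21.3333
```

Emit:
carry_out([
  {"dx":0.036,"dy":0,"dz":-0.0162,"rx":0,"ry":0,"rz":0},
  {"dx":0.036,"dy":0,"dz":-0.0162,"rx":0,"ry":0,"rz":0},
  {"dx":0.036,"dy":0,"dz":-0.0162,"rx":0,"ry":0,"rz":0},
  {"dx":0.036,"dy":0,"dz":-0.0162,"rx":0,"ry":0,"rz":0},
  {"dx":0.036,"dy":0,"dz":-0.0162,"rx":0,"ry":0,"rz":0},
  {"dx":0.02,"dy":0,"dz":-0.01,"rx":0,"ry":0,"rz":0},
])

```text
clock: 21.83
eef_pos: [0.4638, 0.0069, 0.1423]
eef_rot: [0.351, -0.344, 0.616, -0.616]
contact_force: [-0.0, 0.3, -1.0]
gripper_width: 0.034
```

Emit:
carry_out([
  {"dx":0,"dy":0,"dz":0,"rx":0,"ry":-7.1,"rz":0},
  {"dx":0,"dy":0,"dz":0,"rx":0,"ry":-7.1,"rz":0},
  {"dx":0,"dy":0,"dz":0,"rx":0,"ry":-7.1,"rz":0},
  {"dx":0,"dy":0,"dz":0,"rx":0,"ry":-7.1,"rz":0},
  {"dx":0,"dy":0,"dz":0,"rx":0,"ry":-7.1,"rz":0},
  {"dx":0,"dy":0,"dz":0,"rx":0,"ry":-7.1,"rz":0},
  {"dx":0,"dy":0,"dz":0,"rx":0,"ry":-7.1,"rz":0},
  {"dx":0,"dy":0,"dz":0,"rx":0,"ry":0,"rz":0},
])

```text
clock: 22.5
eef_pos: [0.4543, 0.001, 0.1408]
eef_rot: [0.577, -0.575, 0.409, -0.41]
contact_force: [-0.2, 0.3, -1.0]
gripper_width: 0.0342
```

```bash
python3 -c "
from h import *
go(.459,.0006,.0376,18.3)"
```

```text
pos [454.3   1.  140.8] tool shift mm [  2.  103.2   4. ] turn [-0.17  0.9  -0.04] rows>= 2.48 q7 -1.4 t 22.5
```

Emit:
carry_out([
  {"dx":0.002,"dy":0.025,"dz":0.003,"rx":0,"ry":0.9,"rz":0},
  {"dx":0,"dy":0.025,"dz":0,"rx":0,"ry":0,"rz":0},
  {"dx":0,"dy":0.022,"dz":0,"rx":0,"ry":0,"rz":0},
  {"dx":0,"dy":0.012,"dz":0,"rx":0,"ry":0,"rz":0},
  {"dx":0,"dy":0,"dz":0,"rx":0,"ry":0,"rz":0},
  {"dx":0,"dy":0,"dz":0,"rx":0,"ry":0,"rz":0},
])

```text
clock: 23.0
eef_pos: [0.4607, -0.0002, 0.0549]
eef_rot: [0.571, -0.567, 0.418, -0.422]
contact_force: [0.5, 0.4, -0.4]
gripper_width: 0.0337
```

```bash
python3 -c "
from h import *
go(.459,.0006,.0376,18.3)"
```

```text
pos [ 4.607e+02 -2.000e-01  5.490e+01] tool shift mm [-1.2 17.3 -1.5] turn [-0.52 -1.16  0.06] rows>= 0.42 q7 -1.48 t 23.0
```

Emit:
carry_out([
  {"dx":-0.001,"dy":0.009,"dz":-0.002,"rx":-0.5,"ry":-1,"rz":0},
  {"dx":0,"dy":0.006,"dz":0,"rx":0,"ry":0,"rz":0},
  {"dx":0,"dy":0.003,"dz":0,"rx":0,"ry":0,"rz":0},
  {"dx":0,"dy":0,"dz":0,"rx":0,"ry":0,"rz":0},
  {"dx":0,"dy":0,"dz":0,"rx":0,"ry":0,"rz":0},
])

```text
clock: 23.42
eef_pos: [0.4608, 0.0004, 0.0378]
eef_rot: [0.573, -0.571, 0.414, -0.417]
contact_force: [-0.5, -1.1, -0.6]
gripper_width: 0.0336
```

```bash
python3 -c "
from h import *
go(.459,.0006,.0376,18.3)"
```

```text
pos [4.608e+02 4.000e-01 3.780e+01] tool shift mm [-0.7  0.2 -1.6] turn [-0.29 -0.27  0.16] rows>= 0.06 q7 -1.48 t 23.4167
```

Emit:
carry_out([
  {"dx":0,"dy":0,"dz":0,"rx":0,"ry":0,"rz":0},
  {"dx":0,"dy":0,"dz":0,"rx":0,"ry":0,"rz":0},
  {"dx":0,"dy":0,"dz":0,"rx":0,"ry":0,"rz":0},
  {"dx":0,"dy":0,"dz":0,"rx":0,"ry":0,"rz":0},
  {"dx":0,"dy":0,"dz":0,"rx":0,"ry":0,"rz":0},
], claw=-1)

```text
clock: 23.83
eef_pos: [0.4622, 0.0006, 0.0393]
eef_rot: [0.574, -0.57, 0.413, -0.419]
contact_force: [0.3, 0.4, 0.5]
gripper_width: 0.0591
```

Emit:
carry_out([
  {"dx":0,"dy":-0.02,"dz":0,"rx":0,"ry":0,"rz":0},
  {"dx":0,"dy":-0.04,"dz":0,"rx":0,"ry":0,"rz":0},
  {"dx":0,"dy":-0.04,"dz":0,"rx":0,"ry":0,"rz":0},
  {"dx":0,"dy":-0.04,"dz":0,"rx":0,"ry":0,"rz":0},
  {"dx":0,"dy":-0.04,"dz":0,"rx":0,"ry":0,"rz":0},
  {"dx":0,"dy":-0.04,"dz":0,"rx":0,"ry":0,"rz":0},
  {"dx":0,"dy":0,"dz":0,"rx":0,"ry":0,"rz":0},
])

```text
clock: 24.42
eef_pos: [0.4585, 0.001, 0.268]
eef_rot: [0.573, -0.572, 0.414, -0.416]
contact_force: [1.5, -0.2, -0.6]
gripper_width: 0.0868
```

```bash
python3 -c "
from h import *
go(.459,0,.25,18.3);wrist()
for n in('scene','top'): save(n+'9.png',r.get_image(n)['frame'])"
```

```text
pos [458.5   1.  268. ] tool shift mm [ 1.1 18.   0.1] turn [-0.14 -0.25  0.08] rows>= 0.43 q7 -1.37 t 24.4167
W orange [258. 180.]  blade z 0.0736 [ 4.596e+02 -2.000e-01  8.810e+01  7.800e+00  1.800e+01]
W orange [312. 242.]  tray z 0.0036 rim [ 376.3 -102.    43.4   16.   -72.3]
W orange [307. 284.]  tray z 0.0029 rim [ 311.4 -116.5   43.7   22.3  -72.6]
W green [144. 138.]  blade z 0.0736 [453.7 137.4  89.5  12.6 -22.4]
W blue [467. 203.]  blade z 0.0674 [ 483.3 -250.2   89.1    6.4  -71.8]
W blue [416. 237.]  tray z 0.006 rim [ 424.8 -238.6   38.1   22.2  -22.3]
```

View pics/scene9.png

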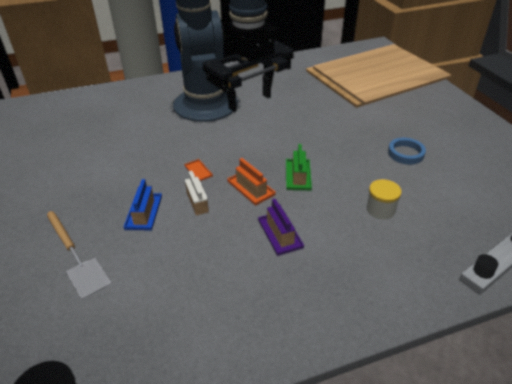

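The scene view shows all four upright in their own trays: blue (143,205), orange (252,180), green (299,170), purple (282,228). White (197,192) and the tub (384,197) have not moved, and the gripper is clear. Handing in.

```bash
python3 -c "
from h import *
print(r.hand_in())"
```

```text
the job is handed in; nothing more can be done
None
```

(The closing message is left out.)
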